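# Tare the bench scale for the sisal basket

## Task

Stand the blue-banded straw basket with the wooden handle in the middle of the bench scale's platform and let go. Then tare the scale: roll the black zero wheel on the scale's right-hand shoulder with a fingertip until the blue zero mark of the dial lies under the red pointer. The scale is delicate: set the basket down softly, press the wheel only lightly, and leave the other things on the table where they are.

Things in the scene. Friction and masses are not known exactly. Their poses are not given: they have to be found in the camera images.
- scale: Mechanical 1 kg bench scale, cream enamel, fixed, 170 mm deep (its x), 380 mm wide (its y). Origin at table height. x points away from the operator, y to its left. From left to right: steel platform (centre y = +85 mm), housing with level dial, 118 mm wide (centre y = -66 mm, glass top 75 mm above the table), lower shoulder with the zero wheel (deck 50 mm above the table, y = -135 to -212 mm).
- platform (a point): Centre of the platform's top face, a steel plate 154 x 154 mm, 68 mm above the table when empty; axes as the scale's. The platform rides on a spring.
- pan (a joint): How far the platform has sunk, m: 0 empty, 0.012 at 1 kg (12 mm; 0.82 N per mm), hard stop at 0.014. Damped, no friction.
- wheel_top (a point): Topmost point of the zero wheel, fixed to the scale: at x = 0, y = -175 mm, 56 mm above the table; axes as the scale's. The wheel is a rigid black ribbed edge wheel, 36 mm in diameter, 12 mm wide, axle along the scale's y, sunk in a slot so that only 6 mm stand above the shoulder's deck: it cannot be pinched, only rolled along the scale's x.
- wheel (a joint): Turn of the zero wheel, rad (18 mm of rim per rad); grows as its top moves away from the operator (scale's +x). Each rad turns the dial card 0.5 rad clockwise (from above). Stiff: 2.5 N along its rim moves it, so press down several newtons; a finger may travel 2 to 3 mm before it follows. It stays where left and turns back if dragged back in contact.
- pointer_tip (a point): Tip of the red pointer, 50 mm from the dial's centre; x points along the pointer. Empty, it points away from the operator (scale's +x); load turns it clockwise (seen from above), 0.105 rad per 20 g division, 300 degrees for 1 kg. It lies under glass and moves only with the platform.
- zero_mark (a point): Blue zero mark on the white dial card, 50 mm from the dial's centre, level with the pointer; x points outward along it. One division is 5 mm here. The card turns about the dial's centre only by the zero wheel, and at the start stands with its zero somewhat anticlockwise of the scale's +x.
- basket_grip (a point): Centre of the basket's handle bar, a wooden bar 60 mm long (its x) and 11 mm thick (its y), 14 mm high, 105 mm above the basket's foot, open all round: grasp it from above across y. The basket weighs 150 to 310 g.
- basket_foot (a point): Centre of the basket's underside; x along the handle, z up. Round coiled-straw basket with a blue band, foot 92 mm, rim 118 mm wide and 54 mm high; handle included 112 mm high.
- bottle1: Clear glass bottle, 72 mm wide, 235 mm high, loose; origin under its centre. Leave alone.
- bottle2: Second such bottle. Leave alone.
- glue_gun: Orange glue gun lying on its side, about 230 x 130 mm, 36 mm high, loose; origin under its barrel. Leave alone.
- coasters: Stack of straw coasters, 96 mm wide, 35 mm high, loose. Leave alone.
- phone: Dark phone lying flat, 148 x 72 x 9 mm, loose. Leave alone.
- stick_pot: Blue pot of glue sticks, 76 mm wide, 130 mm high with the sticks, loose. Leave alone.
- tape: Roll of brown tape lying flat, 90 mm wide, 24 mm high, loose. Leave alone.

How it is judged:
By the outcome, as a careful person would: the job done as asked, in the order asked, and still so for the second after the job is handed in, with the robot touching nothing.
It also fails if it takes over 67 s, if anything falls off the work surface, if the arm or the gripper's body presses on something with over 40 N, if the wrist force passes 120 N, or if a joint passes its speed limit or range.

## Robot

A 7-joint arm with a two-finger parallel gripper is mounted at the origin on the work surface. World frame = base frame: x ahead of the robot, y to its left, z up, the work surface at z = 0. Lengths are in m, angles in rad, forces in N, time in s.
With the tool pointing down it reaches from about 0.4 to 0.85 m from the base axis. Payload 10.4 kg.
Tool frame: the origin (TCP) lies at the very end of the fingers, on their centre line; the grasp point (between the pads) lies 19 mm behind it (manip.tcp_to_grasp is the distance from the TCP to the grasp point, in m); x points along the fingers, y is the direction in which the jaws open and shut, and the axes are right-handed (so a half turn about x gives the same grasp; the last joint's range is limited). The gripper opens to 85 mm and grips with 20 to 120 N. Pads are 22 mm wide; open, the fingers measure 114 mm over their backs; the gripper's body (76 mm by 85 mm) begins 54 mm behind the grasp point. The pads swing forward as they close: fully open they stand 13 mm farther back than shut.
Start: joints at [1.287, 0.332, -0.065, 1.46, 0.022, 1.35, -0.088], TCP at [0.161, -0.604, 0.231] pointing down, gripper open.
Joint ranges: [-2.6, 2.6], [-0.5, 2.12], [-1.47, 1.34], [0.16, 2.42], [-1.27, 4.41], [0.06, 2.06], [-2.6, 2.6]. Speed limits (rad/s): [2.22, 2.22, 2.79, 2.79, 3.14, 3.14, 3.14].

## Interface

Orientations are given as a unit quaternion [x, y, z, w].
In Python, from workcell import manip, cams, hand_in gives the robot as it stands.
- The arm moves only by the shell command python3 -m handwheel 'ROWS' [FORCE]. ROWS is text: rows parted by semicolons, each of 7 numbers parted by spaces: the shift along the tool's x, y, z in mm, then the turn, a rotation vector about the tool's x, y, z in rad, then the finger opening in mm, from 0 to 85.4. A call has 1 to 8 rows; each row shifts and turns the commanded pose from where the row before left it, along the tool's axes as they then stand; what a row does not reach is not made up. A row lasts 1/10 s, in which the tool goes at most 50 mm and 8.59 degrees, less where a joint would pass 70% of its speed; a pose out of reach is approached as far as the arm can. A call with a gripper value outside its range is refused whole. The fingers move at their own pace and stop on an object; FORCE is the grip in N (left out, the last holds). Time passes only in rows, so rows that do not move let the fingers close. It gives the time, the measured TCP pose, the force and the opening at its end, in the units of the state.
- manip.get_obs(): the state, without advancing time (a new reading comes with each control period).
- cams.camera(name): name is "side" or "top" or "wrist"; returns a dict with "color" (480x640x3 uint8, blue, green, red), "depth" (480x640 float32, m along the optical axis (not along the pixel's ray), 0 where there is no reading), "camera_matrix" (3x3 intrinsics, pixels), "distortion" ([k1, k2, p1, p2, k3] as OpenCV has them; the pictures are not rectified), "origin" and "attitude" of the camera in the world; the wrist camera has in their place "T_tool_cam" (4x4, takes a point from camera to tool coordinates, whose origin is the TCP and whose axes are the tool frame's). Camera axes: x right, y down, z forward; pixel columns grow to the right and rows downward; lengths in m; the calibration is good to about 2 mm. A picture is of the moment at which its call begins: read the wrist's pose just before it.
- hand_in(): hands the job in, once; it reports no verdict.
Trained networks look in the newest picture that a camera, given by its name, has taken for a name from the list of things; names that differ only in an ending like _2 or _b are one class to them, and where a whole thing is asked for, a point or a joint stands for the part that bears it (a point fixed in the world has none). Each returns a list of dicts, best first, with "conf" (0 to 1); they miss things now and then, are a little off and sometimes report something else, mostly with a low value. They report only what shows in the picture. A call takes as long as a camera call.
- cams.recognise(camera, thing): "box" ([left, top, width, height] in pixels, round what is visible of it).
- cams.outline_of(camera, thing): "region" (480x640 bool, what is visible of it) and "box" ([left, top, width, height] in pixels, round what is visible of it).
The state is a dict: "clock": time; "joint_pos": joint angles; "joint_velocities": joint speeds; "tau": joint torques, N m; "position": TCP position; "ee_rot": TCP orientation; "ft_force": force on the tool from outside, world axes, zero at the start; "torque": the same for the moment, N m; "grip_width": opening from 0.0 (shut) to 1.0 (fully open).
Only numpy, scipy, OpenCV 4.12 (cv2) and the standard library are available. Lean on these libraries where they do the work, as an engineer would, in place of code of your own. Each camera call takes 0.05 s, during which the arm holds its last target.

## Working session

There is one attempt and no reset: what is moved stays moved. The work goes in short steps, Python scripts to look and compute and a shell command to move; the robot and the scene stay as the last step left them, time stands still between calls to the robot, and variables do not carry over. Pictures are saved under pics/ and viewed, and the job is handed in when it is done.

```bash
ls; mkdir -p pics; python3 - <<'E'
from workcell import manip, cams
import cv2
o=manip.get_obs(); print({k:(v if not hasattr(v,'round') else v) for k,v in o.items()})
print(manip.tcp_to_grasp)
for n in ["top","side"]:
    c=cams.camera(n); cv2.imwrite(f"pics/{n}0.png",c["color"])
    print(n,c["camera_matrix"],c["distortion"],c["origin"],c["attitude"])
E
```

```text
pics
{'clock': 0.0, 'joint_pos': array([ 1.28740673,  0.33288738, -0.06469897,  1.46094064,  0.02162063,
        1.34987667, -0.08851135]), 'joint_velocities': array([ 0.00084552,  0.00088885, -0.00128155, -0.0001307 , -0.00188708,
       -0.00081734,  0.0009393 ]), 'tau': array([-2.03128837e-05, -6.25440574e+01,  4.95010579e-02, -3.91603768e+01,
        1.62957399e-02,  9.94862407e-03,  3.03929630e-05]), 'position': array([ 0.16104559, -0.60351477,  0.23050656]), 'ee_rot': array([-0.70100838, -0.09243811,  0.70119785, -0.09145505]), 'ft_force': array([-0.21736754, -0.62393864,  0.12291334]), 'torque': array([-0.00141053, -0.03055895,  0.02972168]), 'grip_width': 0.9995175283657005}
0.0187
top [[435.61330504   0.         328.20321604]
 [  0.         435.61330504 242.89942224]
 [  0.           0.           1.        ]] [-0.0437715  0.         0.         0.         0.       ] [0.41600076 0.03263927 1.02186222] [ 0.71289926 -0.69559115  0.06030747 -0.06550271]
side [[436.65837043   0.         318.71812447]
 [  0.         436.65837043 237.26735441]
 [  0.           0.           1.        ]] [-0.09655156  0.          0.          0.          0.        ] [0.0363462  0.64569435 1.05803462] [-0.32198163  0.88176069 -0.32070653  0.12638529]
```

View pics/top0.png

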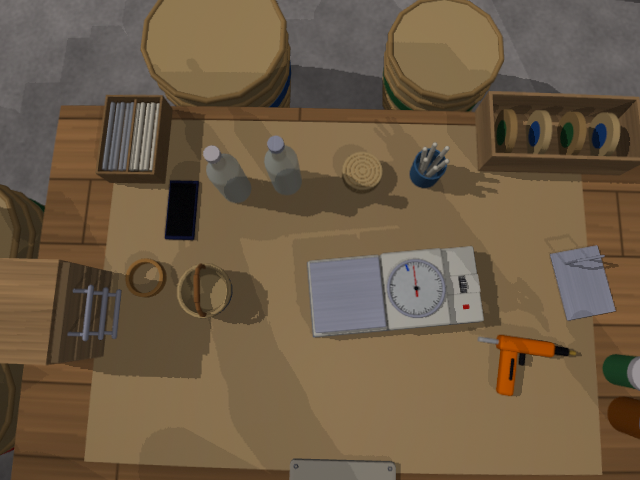

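View pics/side0.png

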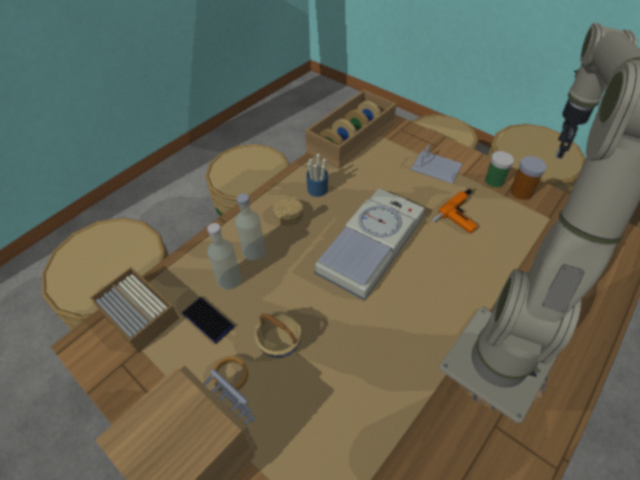

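The top view shows the basket at about (204,290), its handle running up the image from (197,315) to (201,265). The platform is at (346,294), the dial at (417,288) and the wheel at (463,285). Next I measure.

```bash
cat > h.py <<'E'
from workcell import manip, cams
import numpy as np, cv2
from scipy.spatial.transform import Rotation as R
def pose(o=None):
    o=o or manip.get_obs(); T=np.eye(4); T[:3,:3]=R.from_quat(o["ee_rot"]).as_matrix(); T[:3,3]=o["position"]; return T
def shot(n):
    T=pose() if n=="wrist" else None
    c=cams.camera(n)
    if n=="wrist": c["T"]=T@c["T_tool_cam"]
    else:
        M=np.eye(4); M[:3,:3]=R.from_quat(c["attitude"]).as_matrix(); M[:3,3]=c["origin"]; c["T"]=M
    return c
def ray(c,uv):
    p=cv2.undistortPoints(np.array(uv,float).reshape(-1,1,2),c["camera_matrix"],c["distortion"]).reshape(-1,2)
    return np.c_[p,np.ones(len(p))]
def pts(c,uv):  # with depth
    uv=np.array(uv,float).reshape(-1,2); r=ray(c,uv); i=np.round(uv).astype(int)
    d=c["depth"][i[:,1],i[:,0]]; return (r*d[:,None])@c["T"][:3,:3].T+c["T"][:3,3]
def atz(c,uv,z):
    r=ray(c,uv)@c["T"][:3,:3].T; o=c["T"][:3,3]; return o+r*((z-o[2])/r[:,2])[:,None]
def proj(c,P):
    W=np.linalg.inv(c["T"]); rv=cv2.Rodrigues(W[:3,:3])[0]
    return cv2.projectPoints(np.array(P,float).reshape(-1,1,3),rv,W[:3,3],c["camera_matrix"],c["distortion"])[0].reshape(-1,2)
def cloud(c):
    v,u=np.mgrid[:480,:640]; uv=np.c_[u.ravel(),v.ravel()]
    return pts(c,uv).reshape(480,640,3)
E
python3 - <<'E'
from h import *
np.set_printoptions(precision=4,suppress=True)
c=shot("top"); P=cloud(c)
np.savez("top0.npz",P=P,col=c["color"])
for t in ["scale","basket_foot","basket_grip","platform","zero_mark","pointer_tip","wheel_top","wheel","pan"]:
    try:
        for r in cams.outline_of("top",t)[:2]:
            m=r["region"]&(c["depth"]>0); q=P[m]; print(t,round(r["conf"],2),r["box"],m.sum(),np.median(q,0),q.max(0),q.min(0))
    except Exception as e: print(t,e)
m=(P[...,2]>.095)&(P[...,2]<.125)&(abs(np.arange(640)[None]-204)<35)&(abs(np.arange(480)[:,None]-290)<40)
q=P[m]; print("handle",len(q),q.mean(0),q.min(0),q.max(0), np.percentile(q[:,2],[5,50,95]))
xy=q[:,:2]-q[:,:2].mean(0); w,v=np.linalg.eigh(xy.T@xy); print(v[:,1],np.ptp(xy@v[:,1]),np.ptp(xy@v[:,0]))
# scale platform
m=(P[...,2]>.06)&(P[...,2]<.085)&(abs(np.arange(640)[None]-380)<80)&(abs(np.arange(480)[:,None]-290)<60)
u8=m.astype(np.uint8)
cv2.imwrite("pics/sm.png",u8*255)
q=P[m][:,:2]; r=cv2.minAreaRect((q*1000).astype(np.float32)); print(r, len(q))
print(pts(c,[(346,294),(330,280),(417,288),(463,290),(463,285),(463,270)]))
E
```

```text
scale 0.69 [304.5, 246.7, 177.4, 90.4] 13040 [ 0.4849 -0.1052  0.0666] [0.5971 0.091  0.0768] [ 0.382  -0.3214 -0.0028]
basket_foot 0.58 [178.4, 262.5, 53.0, 56.9] 2417 [0.4778 0.3177 0.0302] [0.5442 0.3966 0.115 ] [ 0.4149  0.2562 -0.0036]
basket_grip 0.75 [175.4, 259.1, 55.6, 57.9] 2432 [0.478  0.3179 0.0295] [0.5469 0.3947 0.115 ] [ 0.4149  0.2562 -0.0036]
platform 0.72 [308.1, 255.7, 79.3, 76.5] 4952 [ 0.4741 -0.0025  0.068 ] [0.5592 0.0813 0.0747] [ 0.3924 -0.0854  0.0478]
zero_mark 0.69 [389.8, 265.2, 50.2, 49.2] 2020 [ 0.4931 -0.1526  0.0672] [ 0.5498 -0.0977  0.0726] [ 0.4378 -0.2084  0.062 ]
wheel_top 0.81 [307.7, 246.5, 176.0, 90.7] 13043 [ 0.4849 -0.1047  0.0666] [0.5936 0.091  0.0768] [ 0.382  -0.3147 -0.    ]
wheel 0.55 [460.3, 273.8, 4.5, 15.8] 109 [ 0.5044 -0.2596  0.0521] [ 0.5237 -0.253   0.059 ] [ 0.4873 -0.2692  0.0401]
wheel 0.31 [310.0, 256.9, 77.5, 76.8] 4901 [ 0.4745 -0.0029  0.068 ] [0.5592 0.0808 0.0747] [ 0.3924 -0.0852  0.0477]
pan 0.91 [311.4, 257.8, 76.0, 76.0] 4965 [ 0.4743 -0.0024  0.068 ] [0.5605 0.0813 0.0747] [ 0.3924 -0.0854  0.0461]
handle 264 [0.4768 0.3165 0.1079] [0.4297 0.3091 0.0961] [0.5253 0.3253 0.115 ] [0.0991 0.1096 0.1137]
[-0.996  -0.0894] 0.09603930521073034 0.012642778633798
((484.18499755859375, -73.02157592773438), (170.1876983642578, 295.5655517578125), 6.4934868812561035) 9688
[[ 0.4754  0.0002  0.0686]
 [ 0.5049  0.0358  0.0706]
 [ 0.492  -0.1544  0.0701]
 [ 0.4914 -0.261   0.0508]
 [ 0.5023 -0.2605  0.0536]
 [ 0.5366 -0.2631  0.048 ]]
```

```bash
python3 - <<'E'
import cv2
a=cv2.imread("pics/top0.png"); cv2.imwrite("pics/crop1.png",cv2.resize(a[240:345,295:495],None,fx=4,fy=4,interpolation=cv2.INTER_CUBIC)); cv2.imwrite("pics/crop2.png",cv2.resize(a[240:340,100:260],None,fx=4,fy=4,interpolation=cv2.INTER_CUBIC))
E
```

```text
(no output)
```

View pics/crop1.png

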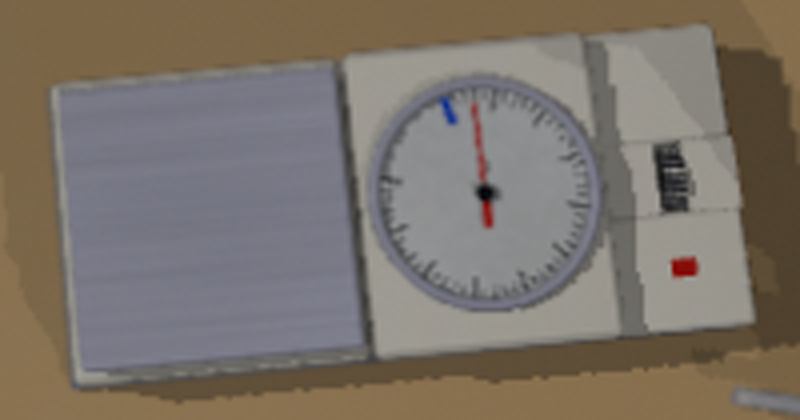

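View pics/crop2.png

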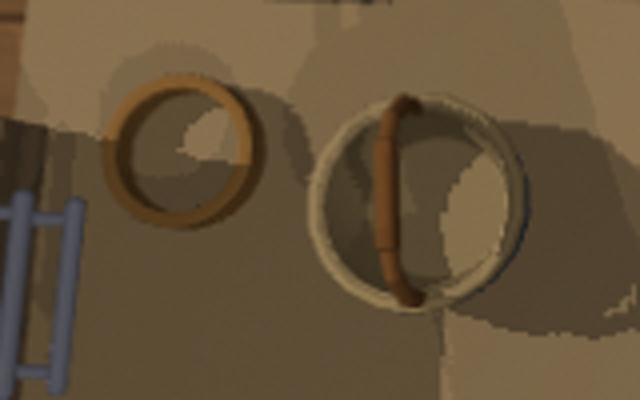

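The scale is yawed about 6.5°, with the platform at about (0.475, -0.003). The handle centre is at (0.477, 0.3165), yaw 5°. The blue mark is about 0.3 rad anticlockwise of the pointer. Next I work out the moves.

```bash
cat >> h.py <<'E'
def target(xyz,yaw,flip=False):
    # tool x down; tool y = horizontal at angle yaw (jaw direction)
    y=np.array([np.cos(yaw),np.sin(yaw),0]); 
    if flip: y=-y
    x=np.array([0,0,-1.]); T=np.eye(4); T[:3,:3]=np.c_[x,y,np.cross(x,y)]; T[:3,3]=xyz; return T
def plan(T0,wps):
    for T in wps:
        d=T0[:3,:3].T@(T[:3,3]-T0[:3,3])*1000; rv=R.from_matrix(T0[:3,:3].T@T[:3,:3]).as_rotvec()
        print("shift mm",d.round(1),"norm",np.linalg.norm(d).round(1),"rot",rv.round(4)); T0=T
E
python3 - <<'E'
from h import *
np.set_printoptions(precision=4,suppress=True)
T=pose(); print(T)
yaw=np.arctan2(.0894,.996)+np.pi/2
for f in (0,1):
    print(f); plan(T,[target(T[:3,3],yaw,f),target([.45,-.4,.25],yaw,f),target([.5,0,.25],yaw,f),target([.477,.3165,.2],yaw,f),target([.477,.3165,.086],yaw,f)])
t=np.load("top0.npz")["P"]; 
for a,b in [((50,260),(125,360))]:
    q=t[a[1]:b[1],a[0]:b[0]].reshape(-1,3); q=q[q[:,2]>.02]; print(q.min(0),q.max(0))
E
```

```text
[[ 0.      0.2579 -0.9662  0.1612]
 [-0.0001 -0.9662 -0.2579 -0.6039]
 [-1.      0.0001  0.      0.2313]
 [ 0.      0.      0.      1.    ]]
0
shift mm [0. 0. 0.] norm 0.0 rot [-2.9703  0.0002  0.    ]
shift mm [-18.7 177.3 305.9] norm 354.0 rot [0. 0. 0.]
shift mm [  0.  393.9  85.6] norm 403.1 rot [0. 0. 0.]
shift mm [ 50.  317.3   5.4] norm 321.2 rot [0. 0. 0.]
shift mm [114.   0.   0.] norm 114.0 rot [0. 0. 0.]
1
shift mm [0. 0. 0.] norm 0.0 rot [ 0.1713  0.     -0.0001]
shift mm [ -18.7 -177.3 -305.9] norm 354.0 rot [0. 0. 0.]
shift mm [   0.  -393.9  -85.6] norm 403.1 rot [0. 0. 0.]
shift mm [  50.  -317.3   -5.4] norm 321.2 rot [0. 0. 0.]
shift mm [114.   0.   0.] norm 114.0 rot [0. 0. 0.]
[0.3188 0.0326 0.0201] [0.5198 0.5973 1.0219]
```

```bash
python3 -m handwheel '-2.5 -22 -38 0.086 0 0 60; -2.5 -22 -38 0.0855 0 0 60; -2.5 -22 -38 0 0 0 60; -2.5 -22 -38 0 0 0 60; -2.5 -22 -38 0 0 0 60; -2.5 -22 -38 0 0 0 60; -2.5 -22 -38 0 0 0 60; -2.5 -22 -38 0 0 0 60' 30
python3 - <<'E'
from h import *
yaw=np.arctan2(.0894,.996)+np.pi/2
plan(pose(),[target([.5,0,.25],yaw,1),target([.477,.3165,.2],yaw,1)])
E
```

```text
clock: 1.4
position: [0.4424, -0.3916, 0.2517]
ee_rot: [0.707, 0.031, -0.706, 0.032]
ft_force: [-0.5, -1.1, -0.7]
grip_width: 0.707
shift mm [   1.5 -384.9  -92.2] norm 395.8 rot [-0.0004 -0.0003 -0.0005]
shift mm [  50.  -317.3   -5.4] norm 321.2 rot [0. 0. 0.]
```

```bash
python3 -m handwheel '0 -43 -10 0 0 0 60; 0 -43 -10 0 0 0 60; 0 -43 -10 0 0 0 60; 0 -43 -10 0 0 0 60; 0 -43 -10 0 0 0 60; 0 -43 -10 0 0 0 60; 0 -43 -10 0 0 0 60; 0 -43 -10 0 0 0 60'
python3 -m handwheel '0 -43 -10 0 0 0 60; 0 -40 -1 0 0 0 60; 0 -40 -1 0 0 0 60; 0 -40 -1 0 0 0 60; 0 -40 -1 0 0 0 60; 0 -40 -1 0 0 0 60; 0 -40 -1 0 0 0 60; 0 -30 -1 0 0 0 60'
python3 -m handwheel '0 0 0 0 0 0 60;0 0 0 0 0 0 60'
python3 - <<'E'
from h import *
np.set_printoptions(precision=4,suppress=True)
yaw=np.arctan2(.0894,.996)+np.pi/2
print(manip.get_obs()["joint_pos"])
plan(pose(),[target([.477,.3165,.2],yaw,1)])
c=shot("wrist"); cv2.imwrite("pics/w1.png",c["color"]); P=cloud(c)
print(c["T"])
m=(c["depth"]>0)&(P[...,2]>.1)&(P[...,2]<.125)&(abs(P[...,0]-.477)<.07)&(abs(P[...,1]-.3165)<.05)
q=P[m]; print(len(q),q.mean(0),q.min(0),q.max(0))
q=q[q[:,2]>.105]
(r)=cv2.minAreaRect((q[:,:2]*1000).astype(np.float32)); print(r)
xy=q[:,:2]-q[:,:2].mean(0); w,v=np.linalg.eigh(xy.T@xy); print(q.mean(0),v[:,1],np.ptp(xy@v[:,1]),np.ptp(xy@v[:,0]))
E
```

```text
clock: 2.2
position: [0.4901, -0.0413, 0.2516]
ee_rot: [0.707, 0.031, -0.706, 0.032]
ft_force: [1.4, -0.2, -0.0]
grip_width: 0.7
clock: 3.0
position: [0.4784, 0.2729, 0.2515]
ee_rot: [0.707, 0.032, -0.706, 0.032]
ft_force: [0.4, -0.3, -0.9]
grip_width: 0.7
clock: 3.2
position: [0.479, 0.2707, 0.2512]
ee_rot: [-0.706, -0.032, 0.706, -0.032]
ft_force: [1.0, -1.3, -0.1]
grip_width: 0.702
[ 0.0827  0.241  -0.79    1.5987  0.1736  1.3747 -2.207 ]
shift mm [ 51.2 -45.8  -2.2] norm 68.7 rot [ 0.0012  0.0003 -0.    ]
[[ 0.0907 -0.9489 -0.3021  0.5558]
 [-0.9959 -0.0864 -0.0276  0.2786]
 [ 0.0001  0.3034 -0.9529  0.3951]
 [ 0.      0.      0.      1.    ]]
1422 [0.4824 0.3184 0.11  ] [0.4318 0.311  0.1001] [0.524  0.3267 0.115 ]
((478.3041076660156, 318.6109313964844), (80.49287414550781, 11.147928237915039), 5.1686625480651855)
[0.4807 0.3184 0.1116] [-0.9961 -0.088 ] 0.0804940429235334 0.011157359665348789
```

View pics/w1.png

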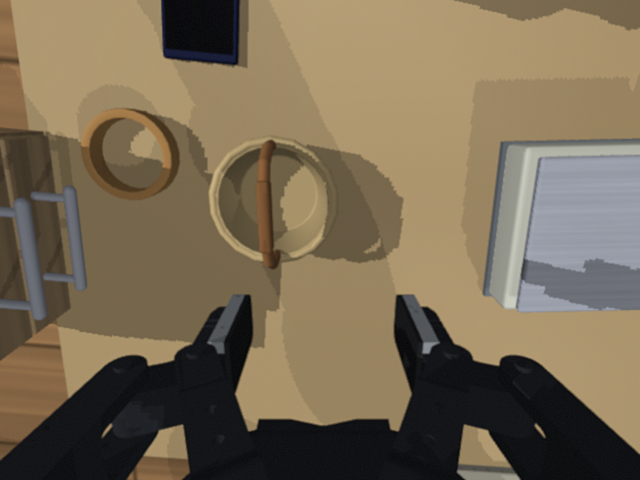

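The wrist view shows the bar between pixels (265,145) and (268,265), clear all round. Refined centre is (0.478, 0.318).

```bash
python3 - <<'E'
from h import *
yaw=np.radians(5.1)+np.pi/2
plan(pose(),[target([.478,.318,.15],yaw,1),target([.478,.318,.086],yaw,1)])
E
python3 -m handwheel '25 -24 -1.5 0 0 0 60; 26 -23 -1.5 0 0 0 60; 25 0 0 0 0 0 60;25 0 0 0 0 0 60;0 0 0 0 0 0 60;0 0 0 0 0 0 60'
python3 - <<'E'
from h import *
yaw=np.radians(5.1)+np.pi/2
plan(pose(),[target([.478,.318,.086],yaw,1)])
E
```

```text
shift mm [101.1 -48.3  -2.9] norm 112.1 rot [-0.0001  0.0001 -0.0006]
shift mm [64.  0.  0.] norm 64.0 rot [0. 0. 0.]
clock: 3.85
position: [0.4786, 0.3163, 0.1509]
ee_rot: [0.706, 0.031, -0.706, 0.031]
ft_force: [-1.1, 1.1, 0.4]
grip_width: 0.705
shift mm [64.9 -1.7  0.4] norm 64.9 rot [-0.0013 -0.     -0.0005]
```

```bash
python3 -m handwheel '20 -1.7 0 0 0 0 60;20 0 0 0 0 0 60;15 0 0 0 0 0 60;10 0 0 0 0 0 60;0 0 0 0 0 0 60;0 0 0 0 0 0 60;0 0 0 0 0 0 30'
python3 -m handwheel '0 0 0 0 0 0 5;0 0 0 0 0 0 5;0 0 0 0 0 0 5;0 0 0 0 0 0 5;0 0 0 0 0 0 5;0 0 0 0 0 0 5' 30
```

```text
clock: 4.55
position: [0.4783, 0.3194, 0.0863]
ee_rot: [0.707, 0.032, -0.706, 0.031]
ft_force: [-0.4, -0.1, -0.2]
grip_width: 0.547
clock: 5.15
position: [0.478, 0.3189, 0.0855]
ee_rot: [0.707, 0.031, -0.706, 0.032]
ft_force: [0.5, -3.2, 5.1]
grip_width: 0.119
```

```bash
python3 - <<'E'
from h import *
print(manip.get_obs()["grip_width"])
c=shot("wrist"); cv2.imwrite("pics/w2.png",c["color"])
E
```

```text
0.11928920485775862
```

View pics/w2.png

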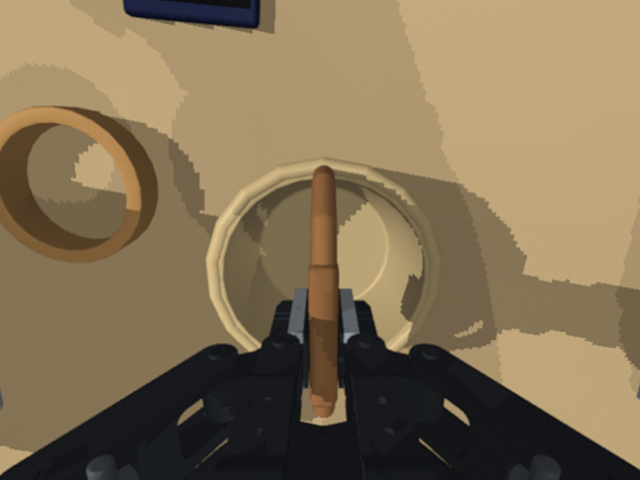

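Grasped (about 10 mm wide). I lift it and check the weight.

```bash
python3 -m handwheel '-5 0 0 0 0 0 5;-10 0 0 0 0 0 5;-20 0 0 0 0 0 5;-25 0 0 0 0 0 5;-25 0 0 0 0 0 5;-25 0 0 0 0 0 5;-20 0 0 0 0 0 5;0 0 0 0 0 0 5'
python3 -m handwheel '0 10 1 0 0 0 5;0 20 2 0 0 0 5;0 30 3 0 0 0 5;0 35 3.5 0 0 0 5;0 35 3.5 0 0 0 5;0 35 3.5 0 0 0 5;0 35 3.5 0 0 0 5;0 35 3.5 0 0 0 5'
python3 -m handwheel '0 30 3 0 0 0 5;0 25 2.5 0 0 0 5;0 15 1.5 0 0 0 5;0 10 1 0 0 0 5;0 5 0.5 0 0 0 5;0 0 0 0 0 0 5;0 0 0 0 0 0 5;0 0 0 0 0 0 5'
python3 - <<'E'
from h import *
np.set_printoptions(precision=4,suppress=True)
print(manip.get_obs())
c=shot("top"); cv2.imwrite("pics/t2.png",c["color"]); 
P=cloud(c); np.save("t2.npy",P)
w=shot("wrist"); cv2.imwrite("pics/w3.png",w["color"])
s=shot("side"); cv2.imwrite("pics/s3.png",s["color"][160:320,260:460].repeat(3,0).repeat(3,1))
E
```

```text
clock: 6.0
position: [0.4785, 0.3204, 0.2185]
ee_rot: [0.708, 0.033, -0.705, 0.031]
ft_force: [0.2, 1.2, -2.9]
grip_width: 0.122
clock: 6.8
position: [0.4742, 0.0805, 0.2139]
ee_rot: [-0.706, -0.031, 0.707, -0.031]
ft_force: [0.4, 0.9, -2.7]
grip_width: 0.121
clock: 7.6
position: [0.4744, -0.0016, 0.2152]
ee_rot: [0.706, 0.032, -0.706, 0.032]
ft_force: [-0.0, -0.7, -2.2]
grip_width: 0.115
{'clock': 7.6, 'joint_pos': array([ 0.5007,  0.0456, -0.6025,  1.8387,  0.0269,  1.2653, -1.5894]), 'joint_velocities': array([-0.0024,  0.0009,  0.0027, -0.0021,  0.0011,  0.0027,  0.0013]), 'tau': array([  0.2344, -37.0685,  -0.7713, -39.2638,   0.0304,   0.0046,
        -0.0033]), 'position': array([ 0.4744, -0.0016,  0.2152]), 'ee_rot': array([ 0.7064,  0.0321, -0.7064,  0.032 ]), 'ft_force': array([-0.0078, -0.7238, -2.181 ]), 'torque': array([ 0.0013, -0.0309,  0.0204]), 'grip_width': 0.11507327804568958}
```

View pics/s3.png

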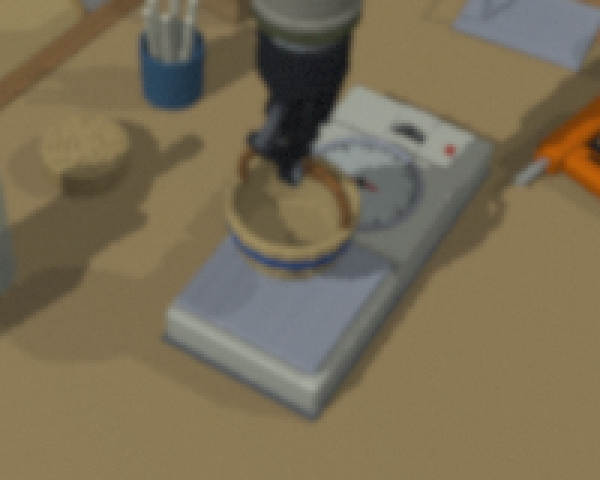

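View pics/w3.png

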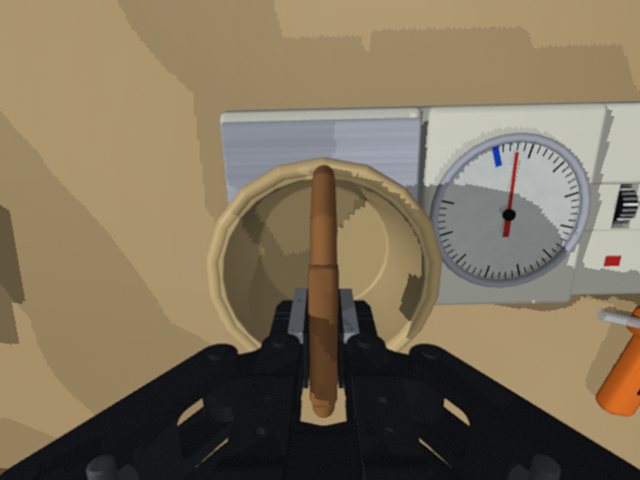

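The basket hangs level over the platform. I refine the platform pose from the wrist picture.

```bash
python3 - <<'E'
import numpy as np
from h import *
np.set_printoptions(precision=4,suppress=True)
w=shot("wrist")
A=atz(w,[(223,122),(420,120)],.068); print(A,np.linalg.norm(A[1]-A[0]))
D=atz(w,[(509,214)],.0705); print("dial",D)
P=atz(w,[(626,205)],.056); print("wheel",P)
yw=np.radians(6.5); ey=np.array([-np.sin(yw),np.cos(yw),0]); ex=np.array([np.cos(yw),np.sin(yw),0])
print(D+.151*ey, P+.260*ey, A.mean(0)-.077*ex)
# platform from first top cloud: fit
t=np.load("top0.npz")["P"]
m=np.zeros(t.shape[:2],bool); m[250:340,300:388]=1
q=t[m&(t[...,2]>.062)&(t[...,2]<.074)]; q=q[(q[:,1]>-.078)]
r=cv2.minAreaRect((q[:,:2]*1000).astype(np.float32)); print(r)
m[:]=0;m[240:345,300:490]=1
q=t[m&(t[...,2]>.03)&(t[...,2]<.09)]
r=cv2.minAreaRect((q[:,:2]*1000).astype(np.float32)); print(r)
cv2.imwrite("pics/w4.png",cv2.resize(w["color"][100:310,420:640],None,fx=2.7,fy=2.7,interpolation=cv2.INTER_CUBIC))
E
```

```text
[[ 0.5433  0.0813  0.068 ]
 [ 0.5582 -0.0673  0.068 ]] 0.14938654088093087
dial [[ 0.4929 -0.151   0.0705]]
wheel [[ 0.5067 -0.2562  0.056 ]]
[[ 0.4758 -0.001   0.0705]] [[0.4773 0.0021 0.056 ]] [ 0.4743 -0.0017  0.068 ]
((478.4078369140625, -5.4496917724609375), (158.10955810546875, 160.00465393066406), 6.472633361816406)
((488.365234375, -109.57829284667969), (171.2040252685547, 380.29150390625), 6.410221099853516)
```

View pics/w4.png

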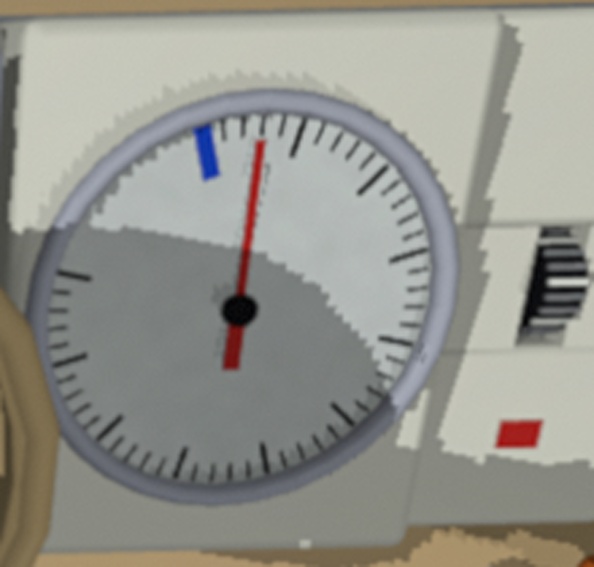

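Platform centre is about (0.4755, -0.002), within 1 mm of where the basket is. I lower it.

```bash
python3 -m handwheel '5 0 0 0 0 0 5;10 0 -1 0 0 0 5;12 0 0 0 0 0 5;12 0 0 0 0 0 5;9 0 0 0 0 0 5;5 0 0 0 0 0 5;2 0 0 0 0 0 5;0 0 0 0 0 0 5'
python3 -m handwheel '1 0 0 0 0 0 5;1 0 0 0 0 0 5;1 0 0 0 0 0 5;1 0 0 0 0 0 5;1 0 0 0 0 0 5;0 0 0 0 0 0 5;0 0 0 0 0 0 5'
python3 -c "
from workcell import manip;print(manip.get_obs()['ft_force'],manip.get_obs()['position'])"
```

```text
clock: 8.6
position: [0.4755, -0.0024, 0.1602]
ee_rot: [-0.706, -0.032, 0.706, -0.032]
ft_force: [-0.6, -0.6, -2.4]
grip_width: 0.121
clock: 9.3
position: [0.4754, -0.0024, 0.1553]
ee_rot: [-0.706, -0.032, 0.706, -0.032]
ft_force: [-0.8, 0.8, -1.8]
grip_width: 0.123
[-0.81603529  0.80990599 -1.77282997] [ 0.47544874 -0.00242441  0.15528989]
```

```bash
python3 -m handwheel '1 0 0 0 0 0 5;1 0 0 0 0 0 5;1 0 0 0 0 0 5;0.5 0 0 0 0 0 5;0 0 0 0 0 0 5;0 0 0 0 0 0 5'
python3 -m handwheel '0.5 0 0 0 0 0 5;0.5 0 0 0 0 0 5;0.5 0 0 0 0 0 5;0 0 0 0 0 0 5;0 0 0 0 0 0 5'
python3 - <<'E'
from h import *
print(manip.get_obs()['ft_force'])
w=shot("wrist"); cv2.imwrite("pics/w5.png",cv2.resize(w["color"][100:310,420:640],None,fx=2.7,fy=2.7,interpolation=cv2.INTER_CUBIC))
E
```

```text
clock: 9.9
position: [0.4755, -0.0025, 0.1519]
ee_rot: [0.706, 0.032, -0.706, 0.032]
ft_force: [0.1, 0.1, -1.2]
grip_width: 0.123
clock: 10.4
position: [0.4755, -0.0025, 0.1504]
ee_rot: [0.706, 0.031, -0.706, 0.032]
ft_force: [0.6, -0.6, 0.1]
grip_width: 0.12
[ 0.63945535 -0.58292531  0.0500359 ]
```

View pics/w5.png

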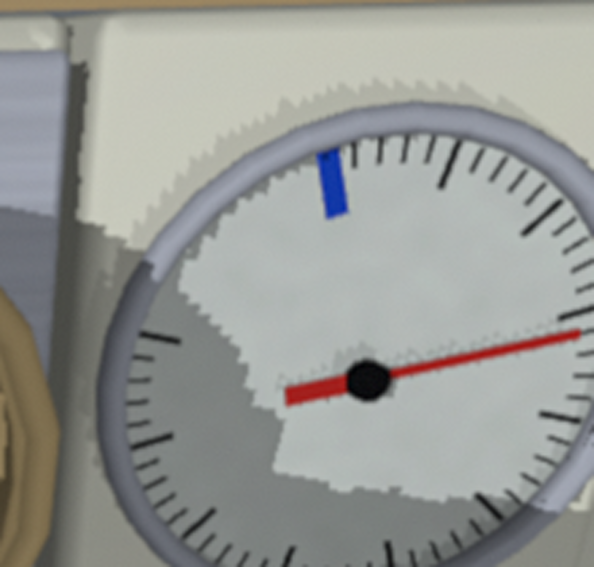

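The pointer has turned clockwise and the force is about 0, so the pan carries the basket. Release and retreat.

```bash
python3 -m handwheel '0 0 0 0 0 0 20;0 0 0 0 0 0 30;0 0 0 0 0 0 45;0 0 0 0 0 0 45;0 0 0 0 0 0 45'
python3 -m handwheel '-5 0 0 0 0 0 45;-15 0 0 0 0 0 45;-25 0 0 0 0 0 45;-30 0 0 0 0 0 45;-30 0 0 0 0 0 45;0 0 0 0 0 0 45;0 0 0 0 0 0 45'
python3 - <<'E'
from h import *
np.set_printoptions(precision=4,suppress=True)
o=manip.get_obs();print(o['position'],o['ft_force'])
w=shot("wrist"); cv2.imwrite("pics/w6.png",w["color"])
P=cloud(w); np.save("w6.npy",P)
m=(P[...,2]>.165)&(P[...,2]<.19)&(abs(P[...,0]-.475)<.07)&(abs(P[...,1])<.03)&(w["depth"]>0)
q=P[m]; print(cv2.minAreaRect((q[:,:2]*1000).astype(np.float32)), q[:,2].max())
c=shot("top"); cv2.imwrite("pics/t6.png",cv2.resize(c["color"][240:345,295:495],None,fx=4,fy=4,interpolation=cv2.INTER_CUBIC))
E
```

```text
clock: 10.95
position: [0.4755, -0.0024, 0.1503]
ee_rot: [0.706, 0.032, -0.706, 0.032]
ft_force: [0.3, 0.5, 0.7]
grip_width: 0.527
clock: 11.65
position: [0.4757, -0.0024, 0.2558]
ee_rot: [0.707, 0.031, -0.706, 0.032]
ft_force: [-0.1, -0.3, 0.2]
grip_width: 0.528
[ 0.4757 -0.0024  0.2558] [-0.1053 -0.3446  0.1543]
((475.3694152832031, -1.7537994384765625), (92.56698608398438, 10.726134300231934), 4.842578887939453) 0.18077486301290316
```

View pics/w6.png

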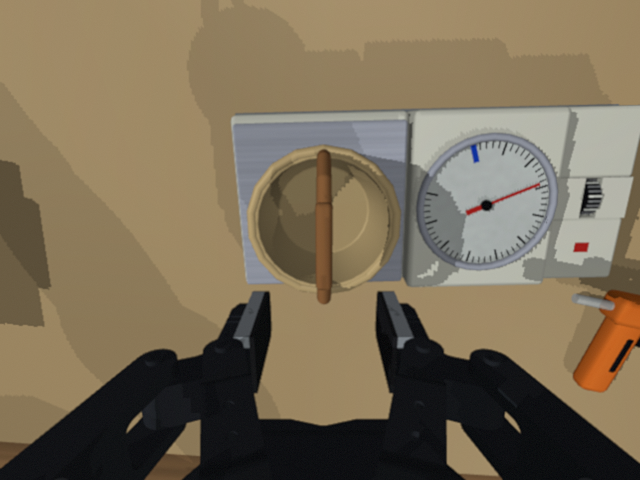

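View pics/t6.png

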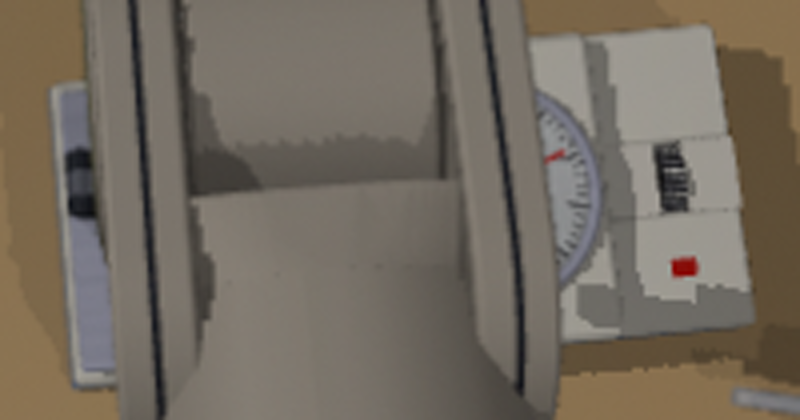

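The basket is released and centred: handle at (0.4754, -0.0018), 177 mm high, with the platform sunk about 3 mm. Now I measure the dial angle between the blue mark (475,152) and the pointer tip (540,185).

```bash
cat >> h.py <<'E'
YS=np.radians(6.45); EX=np.array([np.cos(YS),np.sin(YS),0]); EY=np.array([-np.sin(YS),np.cos(YS),0])
PL=np.array([.4757,-.0025,0]); DC0=PL-.151*EY; WH=PL-.260*EY; WH[2]=.056
def dial(w,z=.070,save=None):
    C=DC0.copy(); C[2]=z
    for it in range(3):
        n=600; px=.0002
        g=np.arange(n)*px-n*px/2
        X=C+ -g[:,None,None]*EX + -g[None,:,None]*EY   # up = scale +x, right = -y
        uv=proj(w,X.reshape(-1,3)).astype(np.float32).reshape(n,n,2)
        im=cv2.remap(w["color"],uv[...,0],uv[...,1],cv2.INTER_LINEAR)
        hub=(im.max(2)<40).astype(np.uint8); y0,x0=np.mgrid[:n,:n]; rr=np.hypot(y0-n/2,x0-n/2)*px
        hub[rr>.015]=0
        hub=cv2.morphologyEx(hub,cv2.MORPH_OPEN,np.ones((9,9),np.uint8))
        if hub.sum()<50: print("no hub"); break
        yy,xx=np.nonzero(hub); C=C-(yy.mean()-n/2)*px*EX-(xx.mean()-n/2)*px*EY
    b,g_,r=[im[...,i].astype(int) for i in range(3)]
    s=np.abs(im.astype(int)); 
    red=(r>1.8*b)&(r>1.8*g_)&(r>60); blue=(b>1.5*r)&(b>1.5*g_)&(b>60)
    def ang(m,lo,hi):
        k=m&(rr>lo)&(rr<hi)
        if k.sum()<5: return np.nan,0
        x=-(y0[k]-n/2+.5); y=-(x0[k]-n/2+.5)
        return np.degrees(np.arctan2(np.mean(y/np.hypot(x,y)),np.mean(x/np.hypot(x,y)))),k.sum()
    p=ang(red,.03,.052); zb=ang(blue,.03,.055)
    if save: cv2.imwrite(save,im)
    print("hub",C.round(4),"pointer ccw deg",p,"blue",zb,"diff",zb[0]-p[0]); return p[0],zb[0]
E
python3 - <<'E'
from h import *
w=shot("wrist"); dial(w,save="pics/d1.png"); 
P=np.load("w6.npy")
E
```

```text
hub [ 0.4924 -0.1509  0.07  ] pointer ccw deg (np.float64(-67.90772538168795), np.int64(877)) blue (np.float64(18.203727199335574), np.int64(1448)) diff 86.11145258102353
```

View pics/d1.png

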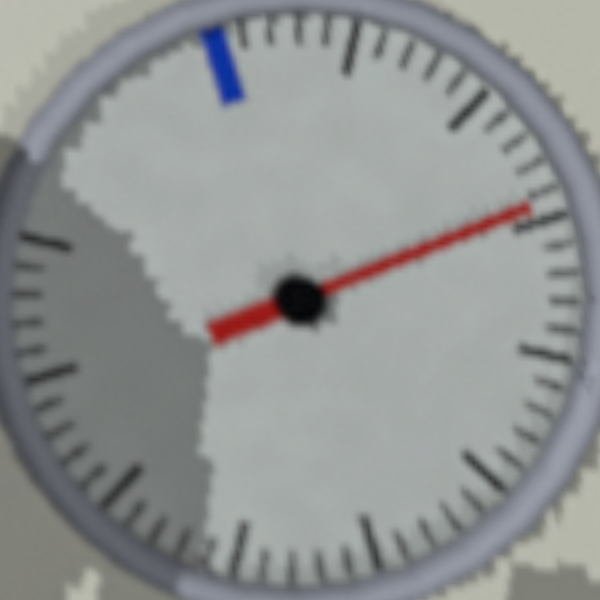

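86° clockwise remain, so about 3.0 rad of wheel, or 54 mm of rim. That means about three or four light strokes. I go over the wheel with fingers shut.

```bash
python3 - <<'E'
from h import *
W=np.array([.5048,-.2600,0])
a=W-.010*EX
plan(pose(),[target([a[0],a[1],.25],YS+np.pi/2,1),target([a[0],a[1],.1],YS+np.pi/2,1)])
E
```

```text
shift mm [  4.3 259.4   3.2] norm 259.5 rot [-0.0232  0.0016  0.0002]
shift mm [150.   0.   0.] norm 150.0 rot [0. 0. 0.]
```

```bash
python3 -m handwheel '0 20 0.3 -0.0232 0.0016 0 30; 0 35 1.2 0 0 0 10; 0 40 1.4 0 0 0 0; 0 40 1.4 0 0 0 0; 0 40 1.4 0 0 0 0; 0 40 1.4 0 0 0 0; 0 30 1 0 0 0 0; 0 14 0.3 0 0 0 0'
python3 -m handwheel '20 0 0 0 0 0 0;30 0 0 0 0 0 0;30 0 0 0 0 0 0;30 0 0 0 0 0 0;20 0 0 0 0 0 0;10 0 0 0 0 0 0;0 0 0 0 0 0 0;0 0 0 0 0 0 0'
python3 - <<'E'
from h import *
np.set_printoptions(precision=4,suppress=True)
o=manip.get_obs();print(o['joint_pos'],o['ft_force'],o["grip_width"])
W=np.array([.5048,-.2600,0]); a=W-.010*EX
plan(pose(),[target([a[0],a[1],.06],YS+np.pi/2,1)])
w=shot("wrist"); cv2.imwrite("pics/w7.png",w["color"]); dial(w)
c=shot("top"); cv2.imwrite("pics/t7.png",cv2.resize(c["color"][220:365,285:505],None,fx=3.6,fy=3.6,interpolation=cv2.INTER_CUBIC))
E
```

```text
clock: 12.6
position: [0.4947, -0.2637, 0.2539]
ee_rot: [-0.706, -0.039, 0.706, -0.038]
ft_force: [-0.1, 0.6, -0.0]
grip_width: 0.0
clock: 13.4
position: [0.4965, -0.2605, 0.1162]
ee_rot: [0.707, 0.04, -0.705, 0.04]
ft_force: [0.7, -0.2, 0.9]
grip_width: -0.0
[ 0.7227  0.3102 -0.3752  1.7578  0.1253  1.0948 -1.1514] [ 0.7071 -0.2382  0.8622] -0.00041533097567267345
shift mm [56.1  0.4  1.9] norm 56.2 rot [ 0.0004 -0.0025 -0.0004]
hub [ 0.4921 -0.1501  0.07  ] pointer ccw deg (np.float64(-68.20750373272793), np.int64(1049)) blue (np.float64(15.651884544529281), np.int64(1642)) diff 83.85938827725721
```

View pics/w7.png

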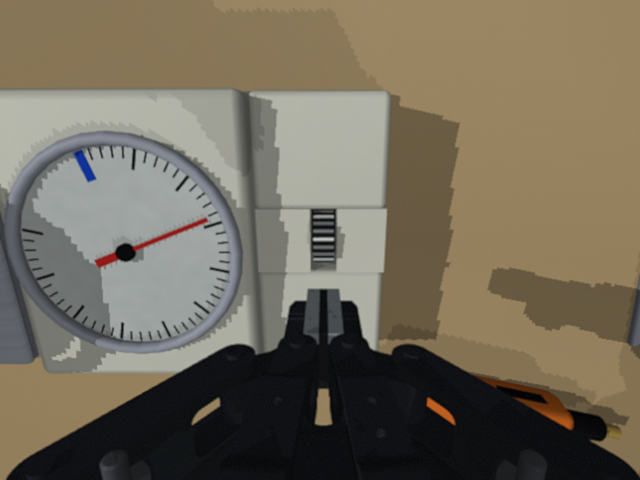

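View pics/t7.png

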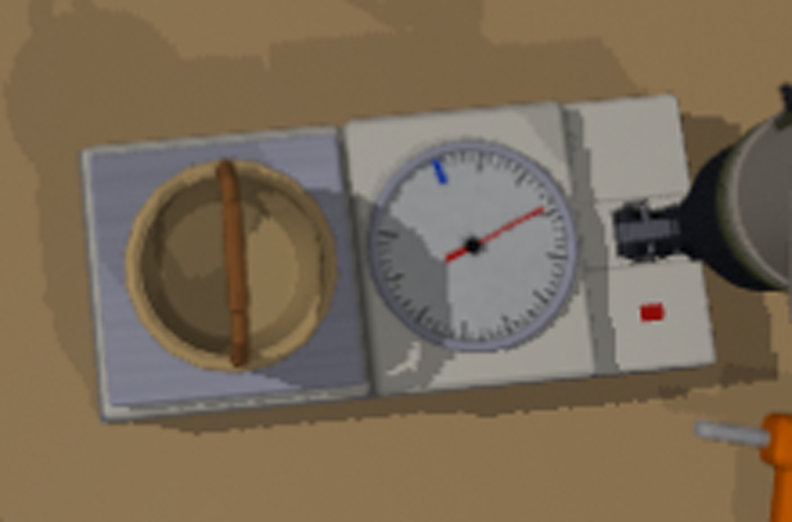

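```bash
python3 - <<'E'
from h import *
np.set_printoptions(precision=4,suppress=True)
w=shot("wrist"); A=atz(w,[(324,209),(324,268),(312,238),(336,238)],.050); print(A); print(atz(w,[(324,235)],.056)); W=np.array([.5048,-.26,.056])
print(((A-W)@EX)[:2], proj(w,[W]), proj(w,[pose()[:3,3]]))
P=pose(); 
for z in(-.011,0,.011): print(z,proj(w,[(P@np.array([0,0,z,1]))[:3]]))
c=cloud(w); m=(w["depth"]>0); sub=c[205:275,310:338]; mm=sub[...,2]>.0535; print(sub[mm].mean(0),sub[...,2].max())
E
```

```text
[[ 0.5242 -0.2576  0.05  ]
 [ 0.4871 -0.2618  0.05  ]
 [ 0.5056 -0.2524  0.05  ]
 [ 0.5073 -0.2668  0.05  ]]
[[ 0.5102 -0.2592  0.056 ]]
[ 0.0196 -0.0178] [[324.3825 243.8021]] [[325.0735 305.4363]]
-0.011 [[325.1245 282.4819]]
0 [[325.0735 305.4363]]
0.011 [[325.0244 327.4492]]
[ 0.5068 -0.2583  0.0583] 0.2608137303684096
```

```bash
python3 -m handwheel '10 0 0 0 0 0 0;15 0 0 0 0 0 0;15 0 0 0 0 0 0;10 0 0 0 0 0 0;5 0 0 0 0 0 0;1 0 0 0 0 0 0;0 0 0 0 0 0 0;0 0 0 0 0 0 0'
python3 -m handwheel '0.5 0 0 0 0 0 0;0.5 0 0 0 0 0 0;0.5 0 0 0 0 0 0;0 0 0 0 0 0 0'
python3 -m handwheel '0.5 0 0 0 0 0 0;0.5 0 0 0 0 0 0;0 0 0 0 0 0 0'
```

```text
clock: 14.35
position: [0.4964, -0.2609, 0.0598]
ee_rot: [0.707, 0.04, -0.705, 0.04]
ft_force: [0.1, 0.6, 0.6]
grip_width: 0.01
clock: 14.75
position: [0.496, -0.2607, 0.0578]
ee_rot: [0.707, 0.04, -0.705, 0.04]
ft_force: [0.3, 0.3, -0.8]
grip_width: 0.006
clock: 15.05
position: [0.496, -0.2607, 0.0567]
ee_rot: [0.707, 0.04, -0.705, 0.04]
ft_force: [-0.1, -0.3, 0.3]
grip_width: 0.002
```

```bash
python3 -m handwheel '0.5 0 0 0 0 0 0;0 0 0 0 0 0 0;0 0 0 0 0 0 0'
python3 -m handwheel '0.5 0 0 0 0 0 0;0 0 0 0 0 0 0;0 0 0 0 0 0 0'
python3 -m handwheel '0.5 0 0 0 0 0 0;0 0 0 0 0 0 0;0 0 0 0 0 0 0'
```

```text
clock: 15.35
position: [0.4961, -0.2607, 0.0563]
ee_rot: [0.707, 0.04, -0.705, 0.04]
ft_force: [-0.7, -0.0, 0.3]
grip_width: -0.002
clock: 15.65
position: [0.4961, -0.2608, 0.056]
ee_rot: [0.707, 0.04, -0.705, 0.04]
ft_force: [-0.4, 0.5, 3.1]
grip_width: -0.001
clock: 15.95
position: [0.4962, -0.2608, 0.0558]
ee_rot: [0.707, 0.04, -0.705, 0.04]
ft_force: [-3.3, 0.8, 7.1]
grip_width: -0.0
```

Contact at z≈0.056 with 7 N. Stroke forward.

```bash
python3 -m handwheel '0 0 -2 0 0 0 0;0 0 -2 0 0 0 0;0 0 -2 0 0 0 0;0 0 -2 0 0 0 0;0 0 0 0 0 0 0'
python3 - <<'E'
from h import *
w=shot("wrist"); dial(w,save="pics/d2.png")
E
```

```text
clock: 16.45
position: [0.5045, -0.2599, 0.056]
ee_rot: [0.707, 0.04, -0.705, 0.04]
ft_force: [-2.0, 1.4, 7.3]
grip_width: -0.001
hub [ 0.4919 -0.1498  0.07  ] pointer ccw deg (np.float64(-68.10629965289692), np.int64(1198)) blue (np.float64(1.6127780807383256), np.int64(1619)) diff 69.71907773363525
```

The wheel follows (blue from 15.7° to 1.6°). Continue.

```bash
python3 -m handwheel '0 0 -2 0 0 0 0;0 0 -2 0 0 0 0;0 0 -2 0 0 0 0;0 0 -2 0 0 0 0;0 0 -2 0 0 0 0;0 0 0 0 0 0 0'
python3 - <<'E'
from h import *
w=shot("wrist"); dial(w,save="pics/d3.png")
E
```

```text
clock: 17.1
position: [0.5144, -0.2587, 0.0559]
ee_rot: [0.707, 0.04, -0.705, 0.04]
ft_force: [-0.1, 0.3, 6.9]
grip_width: 0.0
hub [ 0.4918 -0.1498  0.07  ] pointer ccw deg (np.float64(-68.06748125561667), np.int64(1220)) blue (np.float64(-13.831125078620667), np.int64(1539)) diff 54.236356176996004
```

18 mm gave 29.5°. Lift, go back 20 mm, press again, next stroke.

```bash
python3 -m handwheel '-3 0 0 0 0 0 0;-3 0 0 0 0 0 0;0 0 7 0 0 0 0;0 0 7 0 0 0 0;0 0 6 0 0 0 0;0 0 0 0 0 0 0;3 0 0 0 0 0 0;1 0 0 0 0 0 0'
python3 -m handwheel '0.5 0 0 0 0 0 0;0.5 0 0 0 0 0 0;0.5 0 0 0 0 0 0;0 0 0 0 0 0 0;0 0 0 0 0 0 0'
```

```text
clock: 17.95
position: [0.4941, -0.2609, 0.057]
ee_rot: [0.707, 0.04, -0.705, 0.04]
ft_force: [0.2, -0.3, -0.4]
grip_width: -0.0
clock: 18.45
position: [0.4941, -0.2609, 0.0559]
ee_rot: [0.707, 0.04, -0.705, 0.04]
ft_force: [0.1, 1.1, -0.0]
grip_width: -0.0
```

```bash
python3 -m handwheel '0.5 0 0 0 0 0 0;0 0 0 0 0 0 0;0 0 0 0 0 0 0'
```

```text
clock: 18.75
position: [0.4942, -0.261, 0.0556]
ee_rot: [0.707, 0.04, -0.705, 0.04]
ft_force: [-0.7, 0.5, 4.5]
grip_width: -0.004
```

```bash
python3 -m handwheel '0 0 -2 0 0 0 0;0 0 -2 0 0 0 0;0 0 -2 0 0 0 0;0 0 -2 0 0 0 0;0 0 0 0 0 0 0'
python3 -m handwheel '0 0 -2 0 0 0 0;0 0 -2 0 0 0 0;0 0 -2 0 0 0 0;0 0 -2 0 0 0 0;0 0 -2 0 0 0 0;0 0 -2 0 0 0 0;0 0 0 0 0 0 0'
python3 - <<'E'
from h import *
w=shot("wrist"); dial(w,save="pics/d4.png")
E
```

```text
clock: 19.25
position: [0.5026, -0.26, 0.056]
ee_rot: [0.707, 0.04, -0.705, 0.04]
ft_force: [-2.0, 1.6, 8.3]
grip_width: 0.003
clock: 19.95
position: [0.5144, -0.2587, 0.0558]
ee_rot: [0.707, 0.04, -0.705, 0.04]
ft_force: [-0.5, 0.9, 6.2]
grip_width: -0.005
hub [ 0.4918 -0.1498  0.07  ] pointer ccw deg (np.float64(-68.0303390074407), np.int64(1216)) blue (np.float64(-45.097885953822555), np.int64(1440)) diff 22.932453053618147
```

22.9° left, about 14.4 mm of rim. Last stroke.

```bash
python3 -m handwheel '-3 0 0 0 0 0 0;-3 0 0 0 0 0 0;0 0 7 0 0 0 0;0 0 7 0 0 0 0;0 0 4 0 0 0 0;0 0 0 0 0 0 0;3 0 0 0 0 0 0;1 0 0 0 0 0 0'
python3 -m handwheel '0.5 0 0 0 0 0 0;0.5 0 0 0 0 0 0;0.5 0 0 0 0 0 0;0.3 0 0 0 0 0 0;0 0 0 0 0 0 0;0 0 0 0 0 0 0'
```

```text
clock: 20.8
position: [0.496, -0.2606, 0.057]
ee_rot: [0.707, 0.04, -0.705, 0.04]
ft_force: [0.2, 0.4, -1.1]
grip_width: 0.001
clock: 21.4
position: [0.4963, -0.2607, 0.0559]
ee_rot: [0.707, 0.04, -0.705, 0.04]
ft_force: [-1.6, 1.4, 5.4]
grip_width: -0.001
```

```bash
python3 -m handwheel '0 0 -2 0 0 0 0;0 0 -2 0 0 0 0;0 0 -2 0 0 0 0;0 0 -2 0 0 0 0;0 0 -2 0 0 0 0;0 0 -2 0 0 0 0;0 0 0 0 0 0 0'
python3 - <<'E'
from h import *
w=shot("wrist"); dial(w,save="pics/d5.png")
E
```

```text
clock: 22.1
position: [0.5084, -0.2593, 0.056]
ee_rot: [0.707, 0.04, -0.705, 0.04]
ft_force: [-1.7, 0.0, 6.1]
grip_width: 0.004
hub [ 0.4918 -0.1498  0.07  ] pointer ccw deg (np.float64(-68.06947648612797), np.int64(1211)) blue (np.float64(-63.73112653545707), np.int64(1350)) diff 4.338349950670896
```

View pics/d5.png

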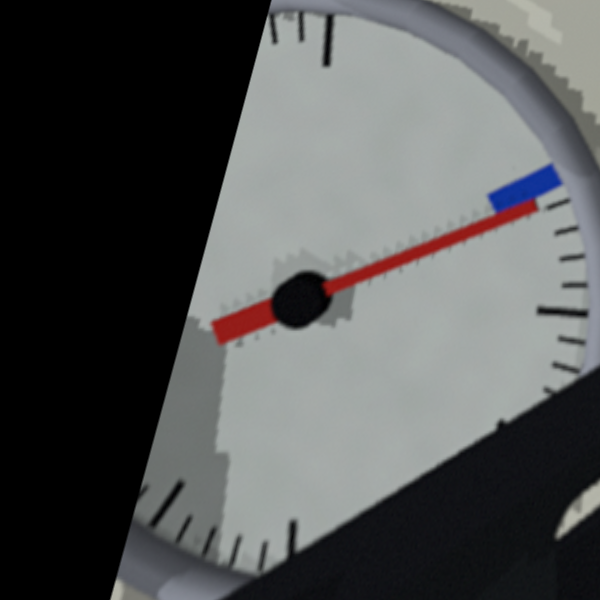

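About 4° (2.6 mm) left.

```bash
python3 -m handwheel '0 0 -1 0 0 0 0;0 0 -1 0 0 0 0;0 0 -0.6 0 0 0 0;0 0 0 0 0 0 0'
python3 -m handwheel '-2 0 0 0 0 0 0;-10 0 0 0 0 0 0;-20 0 0 0 0 0 0;-30 0 0 0 0 0 0;-30 0 0 0 0 0 0;0 0 0 0 0 0 0;0 0 0 0 0 0 0'
python3 - <<'E'
from h import *
w=shot("wrist"); dial(w,save="pics/d6.png")
c=shot("top"); dial(c,save="pics/d7.png")
cv2.imwrite("pics/dd.png",np.hstack([cv2.imread("pics/d6.png"),cv2.imread("pics/d7.png")])[::1,::1].copy()[:, :, :]) 
a=cv2.imread("pics/dd.png"); cv2.imwrite("pics/dd6.png",cv2.resize(a,(800,400)))
E
```

```text
clock: 22.55
position: [0.5107, -0.259, 0.056]
ee_rot: [0.707, 0.04, -0.705, 0.04]
ft_force: [-3.0, 3.0, 7.8]
grip_width: -0.0
clock: 23.25
position: [0.5107, -0.2594, 0.1484]
ee_rot: [0.707, 0.039, -0.705, 0.04]
ft_force: [-0.1, -0.2, -0.9]
grip_width: -0.002
hub [ 0.4921 -0.1502  0.07  ] pointer ccw deg (np.float64(-68.13694355916951), np.int64(973)) blue (np.float64(-67.04020431419777), np.int64(743)) diff 1.0967392449717437
hub [ 0.4923 -0.152   0.07  ] pointer ccw deg (np.float64(-67.67383272714436), np.int64(153)) blue (np.float64(-67.98943579389959), np.int64(518)) diff -0.3156030667552301
```

View pics/dd6.png

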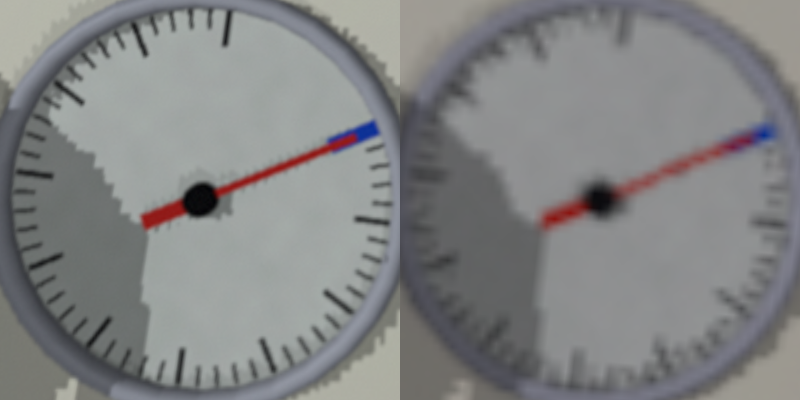

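Blue mark and pointer agree to about 1° in both views. I check more precisely using only the unobscured outer part of the mark, and look at the basket.

```bash
python3 - <<'E'
from h import *
for f in ("d6","d7"):
    im=cv2.imread(f"pics/{f}.png").astype(int); b,g,r=im[...,0],im[...,1],im[...,2]; y,x=np.mgrid[:600,:600]; rr=np.hypot(x-300,y-300)*.2
    an=np.degrees(np.arctan2(-(x-299.5),-(y-299.5)))
    for lo,hi in((38,44),(44,48),(48,51),(51,54),(51,58)):
        k=(b>1.4*r)&(b>1.4*g)&(b>60)&(rr>lo)&(rr<hi); q=(r>1.8*b)&(r>1.8*g)&(r>60)&(rr>lo-20)&(rr<hi-10)
        print(f,lo,hi,k.sum(),an[k].mean().round(2) if k.sum() else None,(an[k].min().round(1),an[k].max().round(1)) if k.sum() else '',"red",an[q].mean().round(2) if q.sum() else None)
w=shot("top"); P=cloud(w)
m=(w["depth"]>0)&(P[...,2]>.165)&(P[...,2]<.19)&(abs(P[...,0]-.475)<.07)&(abs(P[...,1])<.03)
q=P[m]; print(cv2.minAreaRect((q[:,:2]*1000).astype(np.float32)))
cv2.imwrite("pics/t9.png",w["color"])
E
```

```text
d6 38 44 50 -65.33 (np.float64(-66.1), np.float64(-64.6)) red -56.98
d6 44 48 147 -66.11 (np.float64(-70.6), np.float64(-64.6)) red -68.16
d6 48 51 156 -66.89 (np.float64(-70.4), np.float64(-64.8)) red -68.15
d6 51 54 358 -67.68 (np.float64(-70.4), np.float64(-65.1)) red -68.14
d6 51 58 781 -67.68 (np.float64(-70.4), np.float64(-65.1)) red -68.14
d7 38 44 0 None  red -50.25
d7 44 48 0 None  red -67.58
d7 48 51 135 -68.38 (np.float64(-70.5), np.float64(-65.5)) red -67.73
d7 51 54 358 -67.83 (np.float64(-70.5), np.float64(-65.2)) red -67.71
d7 51 58 627 -67.93 (np.float64(-70.5), np.float64(-65.2)) red -67.67
((475.68267822265625, -4.180305480957031), (90.22972106933594, 11.045051574707031), 5.204555988311768)
```

View pics/t9.png

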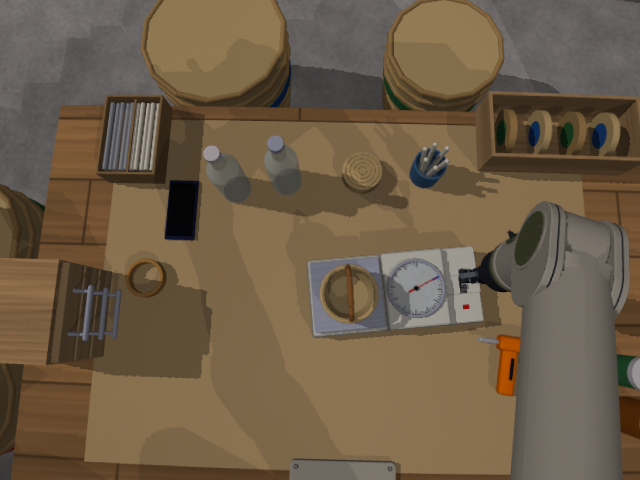

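The top view shows the basket upright mid-platform at (349,292). The pointer lies on the blue mark, nothing else has moved, and the arm is clear. I hand it in.

```bash
python3 -c "
from workcell import hand_in,manip
print(manip.get_obs()['clock'],manip.get_obs()['ft_force']); print(hand_in())"
```

```text
23.4 [-0.63653272  0.46962483 -0.227198  ]
the job is handed in; nothing more can be done
None
```

The basket is standing in the middle of the scale's platform and the scale is tared. I handed the job in at 23.4 s on the robot's clock.

- **Basket:** I lowered it at about 10 mm/s until the pan carried its whole weight, then let go. The last checks put its handle within 1–2 mm of the platform centre. The wrist and top cameras differed by about 2 mm in y (−1.8 mm against −4.2 mm), which is near the calibration error.
- **Tare:** I rolled the wheel in three light strokes. The highest press I read was about 8 N. Afterwards the outer part of the blue mark lay within 0.5° of the red pointer, less than a tenth of a division, in both cameras. Counting the whole mark, the wrist camera read 1.1° off; I put that down to the pointer partly hiding the mark.
- **Surroundings:** in the last top picture the other things look to be where they were. The arm hides part of the glue gun there; I saw no change in what shows. The gripper was about 90 mm above the wheel, touching nothing.

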